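# Draw a damper's piston rod and hold it for the clip

## Robot

A 6-joint arm with a two-finger parallel gripper is mounted at the origin on the work surface. World frame = base frame: x ahead of the robot, y to its left, z up, the work surface at z = 0. Lengths are in m, angles in degrees, forces in N, time in s.
With the tool pointing down it reaches from about 0.25 to 0.775 m from the base axis. Payload 4 kg.
Tool frame: the origin (TCP) lies at the centre of the arm's flange, where the gripper is bolted on; the fingertips stand 199 mm ahead of it and the grasp point (between the pads) lies 180 mm ahead of it; z points along the fingers, y is the line along which they close (so a half turn about z gives the same grasp; the last joint's range is limited). The gripper opens to 94 mm and grips with 3 to 60 N. Pads are 16 mm wide; open, the fingers measure 119 mm over their backs; the gripper's body (75 mm by 177 mm) begins 78 mm behind the grasp point.
Start: joints at [-5.907, 4.996, 78.535, -0, 96.463, -5.907], TCP at [0.55, -0, 0.405] pointing down, gripper open.
Joint ranges: [-177.83, 177.83], [-43.37, 116.18], [15.69, 146.23], [-61.86, 241.86], [9.47, 152.12], [-147.06, 147.06]. Speed limits (degrees/s): [159.86, 159.86, 180, 180, 180, 180].

## Interface

Orientations are given as [roll, pitch, yaw] about the fixed x, y, z axes, in that order (R = Rz(yaw) Ry(pitch) Rx(roll)).
In Python, from station import readout, viewer, env gives the robot as it stands.
- The arm moves only by the tool jog_arm, never from a script. Its argument "series" is a list of rows, each a list of 3 entries, a list of its own where there are three numbers: the turn, a rotation vector about the tool's x, y, z in rad, then the shift along the tool's x, y, z in m, then the finger opening in m, from 0 to 0.094. A call has exactly 8 rows; each row is the pose to reach, as a shift and turn from the pose commanded when the call began, along the tool's axes at that moment; what a row does not reach only later rows make up. A row lasts 1/8 s, in which the tool goes at most 62.5 mm and 10.7 degrees, less where a joint would pass 70% of its speed; a pose out of reach is approached as far as the arm can. A call with a gripper value outside its range is refused whole. The fingers move at their own pace and stop on an object; "squeeze" is the grip in N (left out, the last holds). Time passes only in rows, so rows that repeat a pose let the fingers close, or fill a call up. It gives the time, the measured TCP pose, the force, the opening and the grip force at its end, in the units of the state.
- readout.observe(): the state, without advancing time (a new reading comes with each control period).
- viewer.snapshot(name): name is "scene" or "side" or "wrist"; returns a dict with "image" (400x640x3 uint8, blue, green, red), "vertical_fov" (degrees; the focal length in pixels is half the picture's height over the tangent of half this angle, whatever the lens; pixels are square), "cx", "cy" (the principal point, pixels), "view" (4x4, takes a point from world to camera coordinates); the wrist camera has in their place "tool_from_camera" (4x4, takes a point from camera to tool coordinates, whose origin is the TCP and whose axes are the flange's). Camera axes: x right, y down, z forward; pixel columns grow to the right and rows downward; lengths in m; the calibration is good to about 2 mm. The wrist camera is an equidistant fisheye: a pixel r from the principal point sees the ray r / f radians off the axis. A picture is of the moment at which its call begins: read the wrist's pose just before it. There is no depth.
- env.sign_off(): hands the job in; it is judged then, once.
The state is a dict: "clock": time; "q": joint angles; "qvel": joint speeds; "joint_torque": joint torques, N m; "tool_pos": TCP position; "tool_rot": TCP orientation; "ft_force": force on the tool from outside, world axes, zero at the start; "ft_torque": the same for the moment, N m; "opening": finger opening in m; "finger_force": force on a finger pad.
Only numpy, scipy, OpenCV 4.12 (cv2) and the standard library are available. Lean on these libraries where they do the work, as an engineer would, in place of code of your own. Each camera call takes 0.05 s, during which the arm holds its last target. There are 200 camera calls.

## Task

Of the three landing-gear dampers standing in the leaning fixtures, two already have their piston rods drawn out and clipped. Take the third rod, still pushed fully in, by its eye end and draw it straight out along its cylinder about 40 mm, so that the groove turned in it stands clear of the cylinder's mouth as on the other two, but never pull it right out. Finish while holding the rod still there for the clip to be fitted; the cylinder only sits in its cup and must not be dragged up with the rod, and leave the finished dampers and everything else on the bench alone.

Things in the scene. Friction and masses are not known exactly. Their poses are not given: they have to be found in the camera images.
- eye (a point): Centre of the steel eye end of the rod to be drawn: a lug 26 mm wide (its x), 12 mm thick (its y: grip across this), 30 mm tall (its z, 15 mm each way). z is the rod axis, pointing out of the bore. Rod at home: this point is 29 mm above the mouth, lug underside 14 mm above it, 80 mm of rod in the bore, bottomed. The rod may turn in its bore; let go, it slides back in. Drawn 40 mm, this point is 69 mm above the mouth.
- mouth (a point): Centre of the open upper end of the cylinder round this rod; z points out along the bore, which leans 20 degrees from vertical to its fixture's -x side (roughly towards the robot); y is level, and along the lug's y at the start. Aluminium cylinder 33 mm in diameter (38 at the mouth), 95 mm long; bore 15.5 mm wide, 80 mm deep. Its base plate is 125 by 85 mm.
- damper (a joint): How far (m) the cylinder has been dragged up along its axis out of its cup; 0 = seated, up to 0.03. The cylinder weighs 0.35 kg and is held only by its weight and 2 N of friction, so sideways force or twist on the rod drags it up.
- rod: The piston rod itself, about 0.18 kg: origin at the centre of its lower end, z along the rod towards the eye end. Round, 14 mm in diameter, 94 mm long below the lug; the eye end's centre is 109 mm up from here, the groove (5 mm wide) 50 mm up, so at home it is 30 mm down inside the mouth.
- finished1: One finished damper with its fixture, all bolted down: origin at the centre of the underside of its base plate (125 by 85 mm, 12 mm thick). Its cylinder leans towards its own -x side like the other; its rod is drawn 40 mm and has a clip in the groove. Top of its eye end about 216 mm above the bench.
- finished2: The other finished damper with its fixture, same as finished1.
- bin: Open blue plastic bin of small black parts, 130 by 180 by 65 mm, origin at the centre of its underside. Bystander.
- drone_arm: White drone arm with a black motor at each end, about 205 mm long (along its y), 34 mm wide, 30 mm tall, origin at the centre of its underside. Bystander.
- driver: Screwdriver with a black handle lying along its x. Bystander.

How it is judged (in metres and radians):
On the way:
1. the rod is gripped and on its way out of the cylinder (z of eye in the frame of mouth above 0.037 m and contact force between the fingers and rod above 2 N), for 0.1 s.
At the end, for the whole second after the job is handed in: The rod is held still in the fingers, drawn 33 to 48 mm out (centre of the eye 62 to 77 mm above the mouth), in line with the bore within 0.08 rad, and the cylinder is seated in its cup within 4 mm (z of eye in the frame of mouth between 0.062 and 0.077 m and angle between the z axis of eye and the z axis of mouth, either way round below 0.08 rad and contact force between the fingers and rod above 2 N and linear speed of rod below 0.01 m/s and value of joint damper below 0.004 m); the arm keeps its last pose, push and grip.
It fails at once if the rod was pulled (almost) right out: drawn more than 65 mm (z of eye in the frame of mouth above 0.094 m).
It fails at once if the cylinder was dragged up more than 8 mm out of its cup (value of joint damper above 0.008 m).
It fails at once if a finished damper was struck or pushed with more than 5 N (contact force between any of the arm, the fingers and finished1 above 5 N or contact force between any of the arm, the fingers and finished2 above 5 N).
It fails at once if the bin, drone arm or screwdriver was moved more than 20 mm (distance of any of bin, drone_arm, driver from where it was at the start of the episode above 0.02 m).
It also fails if it takes over 38 s, if anything falls off the work surface, if the arm or the gripper's body presses on something with over 40 N, if the wrist force passes 120 N, or if a joint passes its speed limit or range.

## Working session

There is one attempt and no reset: what is moved stays moved. The work goes in short steps, Python scripts to look and compute and a tool call to move; the robot and the scene stay as the last step left them, time stands still between calls to the robot, and variables do not carry over. Pictures are saved under pics/ and viewed, at most 10 in all, crops included, and the job is handed in when it is done.

Besides the shell and the picture viewer there is one more tool, called by a JSON object that holds its "method" and its "body". jog_arm: Moves the arm, as the interface text tells. Its arguments: {"type":"object","properties":{"series":{"type":"array","items":{"type":"array"}},"squeeze":{"type":"number"}},"required":["series"]}

```bash
mkdir -p pics
cat > h.py <<'E'
import numpy as np, cv2, pickle
from scipy.spatial.transform import Rotation as R
from station import readout, viewer, env
def snap(n,f):
    s=readout.observe(); d=viewer.snapshot(n); cv2.imwrite(f'pics/{f}.png',d['image']); d['state']=s
    pickle.dump(d,open(f'pics/{f}.pkl','wb')); return d
def load(f): return pickle.load(open(f'pics/{f}.pkl','rb'))
def tool(s):
    T=np.eye(4); T[:3,:3]=R.from_euler('xyz',s['tool_rot'],degrees=True).as_matrix(); T[:3,3]=s['tool_pos']; return T
def ray(d,u,v):
    f=d['image'].shape[0]/2/np.tan(np.radians(d['vertical_fov'])/2); x,y=(u-d['cx'])/f,(v-d['cy'])/f
    if 'view' in d:
        C=np.linalg.inv(d['view']); k=np.array([x,y,1])
    else:
        C=tool(d['state'])@d['tool_from_camera']; r=np.hypot(x,y); k=np.array([*(np.array([x,y])/max(r,1e-9)*np.sin(r)),np.cos(r)])
    k=C[:3,:3]@k; return C[:3,3],k/np.linalg.norm(k)
def plane(d,u,v,z):
    o,k=ray(d,u,v); return o+k*(z-o[2])/k[2]
def tri(*rs):
    A=0;b=0
    for o,k in rs:
        P=np.eye(3)-np.outer(k,k); A=A+P;b=b+P@o
    p=np.linalg.solve(A,b); return p,[float(np.linalg.norm(np.cross(p-o,k))) for o,k in rs]
def proj(d,p):
    f=d['image'].shape[0]/2/np.tan(np.radians(d['vertical_fov'])/2)
    V=d['view'] if 'view' in d else np.linalg.inv(tool(d['state'])@d['tool_from_camera'])
    c=V[:3,:3]@p+V[:3,3]
    if 'view' in d: return np.array([d['cx']+f*c[0]/c[2],d['cy']+f*c[1]/c[2]])
    r=np.hypot(c[0],c[1]); a=np.arctan2(r,c[2]); return np.array([d['cx'],d['cy']])+f*a*c[:2]/r
E
python3 - <<'E'
from h import *
for n in ['scene','side','wrist']:
    d=snap(n,n+'0'); print(n,d['vertical_fov'],d['cx'],d['cy'])
    C=np.linalg.inv(d['view']) if 'view' in d else d['tool_from_camera']; print(C.round(3))
print(readout.observe())
E
```

```text
scene 54.7068643913258 317.9017638476534 204.31177099062725
[[-0.67   0.411 -0.618  1.297]
 [ 0.742  0.368 -0.56   0.657]
 [-0.003 -0.834 -0.552  0.776]
 [ 0.     0.     0.     1.   ]]
side 54.06746203901853 318.12361575092535 199.5257430974541
[[ 0.952  0.196 -0.235  0.908]
 [ 0.306 -0.609  0.732 -0.956]
 [ 0.001 -0.769 -0.64   0.967]
 [ 0.     0.     0.     1.   ]]
wrist 65.70646984690485 315.14316142483926 197.7232774995989
[[-0.001 -0.967 -0.257  0.076]
 [ 1.    -0.001  0.    -0.   ]
 [-0.001 -0.257  0.967  0.02 ]
 [ 0.     0.     0.     1.   ]]
{'clock': 0.15, 'q': array([-5.90604525e+00,  5.03261961e+00,  7.86029584e+01, -1.42472548e-03,
        9.64632622e+01, -5.90759534e+00]), 'qvel': array([-0.02155827, -0.03534039, -0.21937151, -0.08790532, -0.01744027,
       -0.01223826]), 'joint_torque': array([ 1.24418581e-03, -3.40636396e+01, -3.02795255e+01,  7.18983379e-02,
        3.04441026e-02, -1.11468453e-04]), 'tool_pos': array([5.49928891e-01, 1.00106727e-05, 4.03758656e-01]), 'tool_rot': array([-1.79901539e+02, -8.76464369e-03,  9.00013834e+01]), 'ft_force': array([0.0822334 , 0.21789483, 0.30866162]), 'ft_torque': array([0.03003978, 0.00321509, 0.06014492]), 'finger_force': 0.0, 'opening': 0.09396286057587651}
```

View pics/scene0.png

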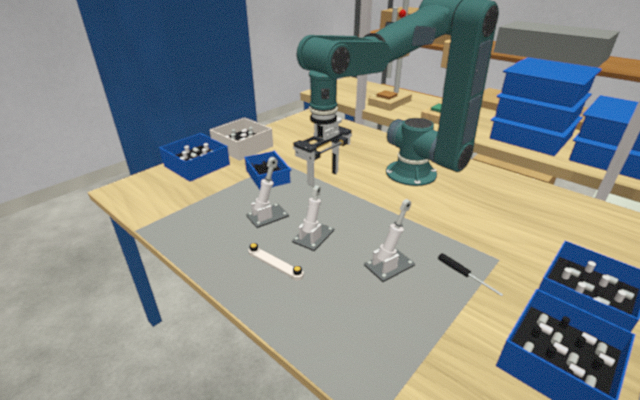

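View pics/side0.png

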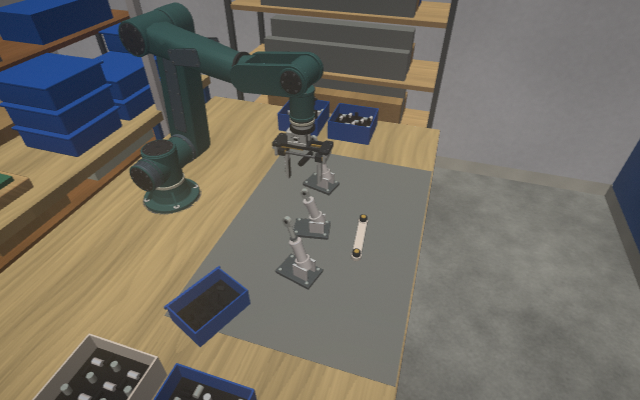

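View pics/wrist0.png

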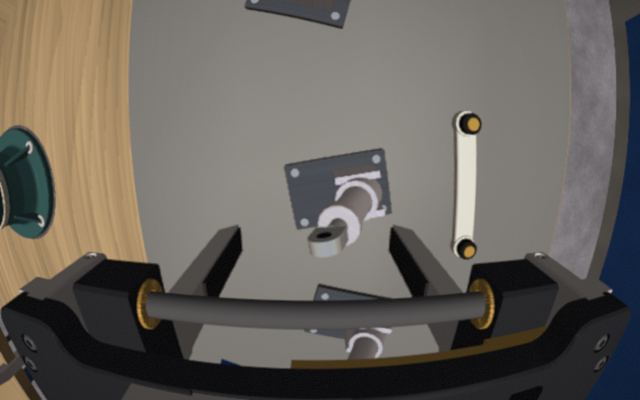

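Run:
```python
from h import *
s,i,w=[load(n+'0')['image'] for n in('scene','side','wrist')]
r=lambda im,x,y,a,b,k:cv2.resize(im[y:y+b,x:x+a],None,fx=k,fy=k,interpolation=cv2.INTER_CUBIC)
A=np.hstack([r(s,280,175,67,75,6)[:, :400],r(i,270,175,67,75,6)[:,:400]])[:300+150]
B=r(w,270,140,140,125,4)
cv2.imwrite('pics/c1.png',A); cv2.imwrite('pics/c2.png',B)
```

```text
(no output)
```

View pics/c1.png

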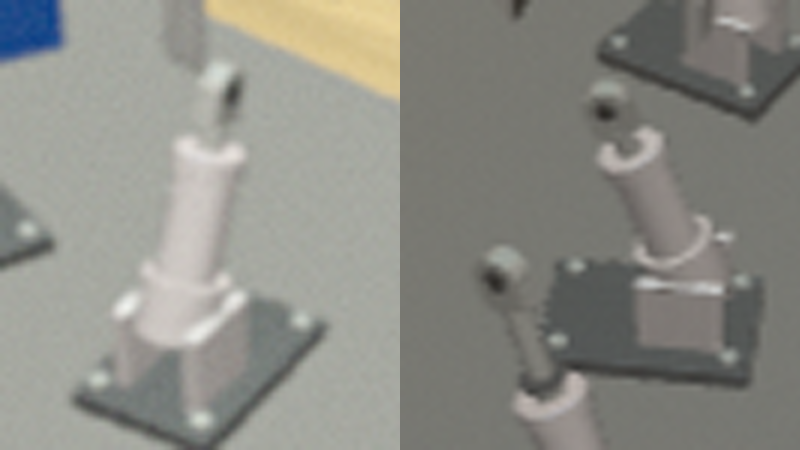

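View pics/c2.png

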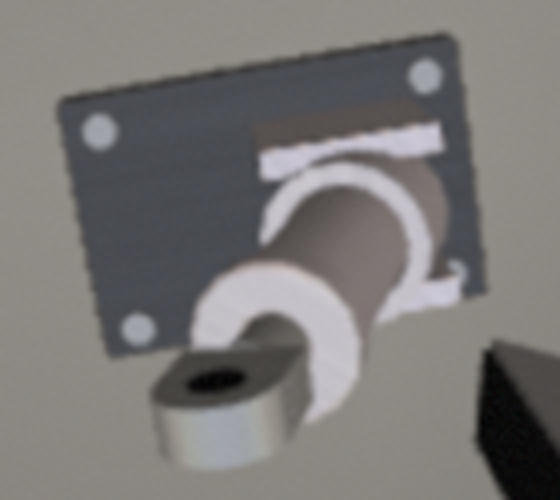

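Run:
```python
from h import *
s,i,w=[load(n+'0') for n in('scene','side','wrist')]
c=lambda x,y:(x/4+270,y/4+140)
P=np.array([plane(w,*c(*p),.012) for p in[(62,104),(453,38),(486,292),(112,354)]]); print(P.round(4))
B=np.array([plane(w,*c(*p),.014) for p in[(100,132),(425,76),(457,270),(138,330)]]); print(B.round(4))
e=lambda a,b:np.degrees(np.arctan2((b-a)[1],(b-a)[0])).round(2)
print('yaw',[e(q[0],q[1]) for q in(P,B)],[e(q[3],q[2]) for q in(P,B)],[e(q[3],q[0])-90 for q in(P,B)],[e(q[2],q[1])-90 for q in(P,B)])
print([np.linalg.norm(P[k]-P[(k+1)%4]).round(4) for k in range(4)], P.mean(0),B.mean(0))
yaw=np.radians(float(np.mean([e(P[0],P[1]),e(P[3],P[2]),e(P[3],P[0])-90,e(P[2],P[1])-90])));print(np.degrees(yaw))
y=np.array([-np.sin(yaw),np.cos(yaw),0]);x=np.array([y[1],-y[0],0])
a=np.radians(20); z=-np.sin(a)*x+np.array([0,0,np.cos(a)])
def off(r,d): return r[0]-d,r[1]
rs=[off(ray(s,280+232/6,175+90/6),.006*y),off(ray(i,270+206/6,175+107/6),-.006*y),off(ray(w,*c(218,380)),.006*y)]
for k in([0,1,2],[0,1],[0,2],[1,2]):
    p,er=tri(*[rs[j] for j in k]); m=p-.029*z; print(k,p.round(4),np.round(er,4),'in base frame',((p-P.mean(0))@x).round(4),((p-P.mean(0))@y).round(4), 'mouth',m.round(4))
```

```text
[[ 0.5129  0.0176  0.012 ]
 [ 0.6321  0.0385  0.012 ]
 [ 0.6471 -0.0427  0.012 ]
 [ 0.5269 -0.0631  0.012 ]]
[[ 0.5245  0.0093  0.014 ]
 [ 0.6233  0.0269  0.014 ]
 [ 0.6365 -0.0347  0.014 ]
 [ 0.5354 -0.0542  0.014 ]]
yaw [np.float64(9.95), np.float64(10.13)] [np.float64(9.65), np.float64(10.96)] [np.float64(9.870000000000005), np.float64(9.769999999999996)] [np.float64(10.420000000000002), np.float64(12.060000000000002)]
[np.float64(0.1211), np.float64(0.0826), np.float64(0.1219), np.float64(0.082)] [ 0.57974375 -0.01241212  0.012     ] [ 0.5799278  -0.01317879  0.014     ]
9.972500000000002
[0, 1, 2] [ 0.5583 -0.0161  0.1673] [0.0007 0.0016 0.0011] in base frame -0.0218 0.0001 mouth [ 0.568  -0.0144  0.14  ]
[0, 1] [ 0.5591 -0.016   0.1676] [0.001 0.001] in base frame -0.021 0.0 mouth [ 0.5688 -0.0143  0.1403]
[0, 2] [ 0.5573 -0.0162  0.1674] [0.0003 0.0003] in base frame -0.0227 0.0001 mouth [ 0.5671 -0.0145  0.1402]
[1, 2] [ 0.5584 -0.016   0.1665] [0.0012 0.0012] in base frame -0.0216 0.0002 mouth [ 0.5682 -0.0142  0.1392]
```

```bash
cat >> h.py <<'E'
def target(eye,yaw,dist,rollfix=0):
    a=np.radians(yaw); x=np.array([np.cos(a),np.sin(a),0]); y=np.array([-x[1],x[0],0]); t=np.radians(20)
    z=-np.sin(t)*x+np.array([0,0,np.cos(t)]); T=np.eye(4); T[:3,2]=-z; T[:3,1]=-y; T[:3,0]=np.cross(-y,-z); T[:3,3]=np.array(eye)+dist*z; return T
def delta(T0,T): 
    D=np.linalg.inv(T0)@T; return R.from_matrix(D[:3,:3]).as_rotvec().round(4),D[:3,3].round(4)
E
python3 - <<'E'
from h import *
s,i,w=[load(n+'0') for n in('scene','side','wrist')]
print(plane(i,270+100/6,175+275/6,.2),plane(s,404.5,205,.2),plane(s,271,162,.2))
T=target([.558,-.016,.167],10,.26); print(T.round(3)); r,t=delta(tool(readout.observe()),T); print(r,t,np.degrees(np.linalg.norm(r)))
E
```

```text
[ 0.56948648 -0.19747821  0.2       ] [0.49967525 0.24862909 0.2       ] [ 0.56955614 -0.20604892  0.2       ]
[[ 0.925  0.174  0.337  0.47 ]
 [ 0.163 -0.985  0.059 -0.031]
 [ 0.342 -0.    -0.94   0.411]
 [ 0.     0.     0.     1.   ]]
[-0.2451  0.2913  1.3809] [-0.0314 -0.0795 -0.0074] 82.07136956621497
```

{"method": "jog_arm", "body": {"series": [[[-0.031,0.036,0.173],[-0.004,-0.01,-0.006],0.06],[[-0.061,0.073,0.345],[-0.008,-0.02,-0.01],0.06],[[-0.092,0.109,0.518],[-0.012,-0.03,-0.01],0.06],[[-0.122,0.146,0.69],[-0.016,-0.04,-0.01],0.06],[[-0.153,0.182,0.863],[-0.02,-0.05,-0.01],0.06],[[-0.184,0.218,1.036],[-0.024,-0.06,-0.01],0.06],[[-0.214,0.255,1.208],[-0.028,-0.07,-0.008],0.06],[[-0.2451,0.2913,1.3809],[-0.0314,-0.0795,-0.0074],0.06]]}}

```text
clock: 1.15
tool_pos: [0.47, -0.0316, 0.4115]
tool_rot: [-179.9, -20.1, 9.6]
ft_force: [-0.4, -0.5, -0.3]
opening: 0.0601
finger_force: 0.0
```

Run:
```python
from h import *
d=snap('wrist','w1'); T=target([.558,-.016,.167],10,.26); print(d['state']['clock'],delta(tool(d['state']),T),d['state']['ft_force'])
im=d['image']; p=proj(d,np.array([.558,-.016,.167])); print(p); u,v=map(int,p)
u0,v0=max(u-100,0),min(max(v-75,0),250); print(u0,v0); cv2.imwrite('pics/w1c.png',cv2.resize(im[v0:v0+150,u0:u0+200],None,fx=4,fy=4,interpolation=cv2.INTER_CUBIC))
```

```text
1.15 (array([ 0.001 , -0.0019, -0.0059]), array([ 0.0004, -0.    ,  0.0003])) [-0.41800156 -0.544484   -0.31778915]
[317.0089113  210.66735294]
217 135
```

View pics/w1c.png

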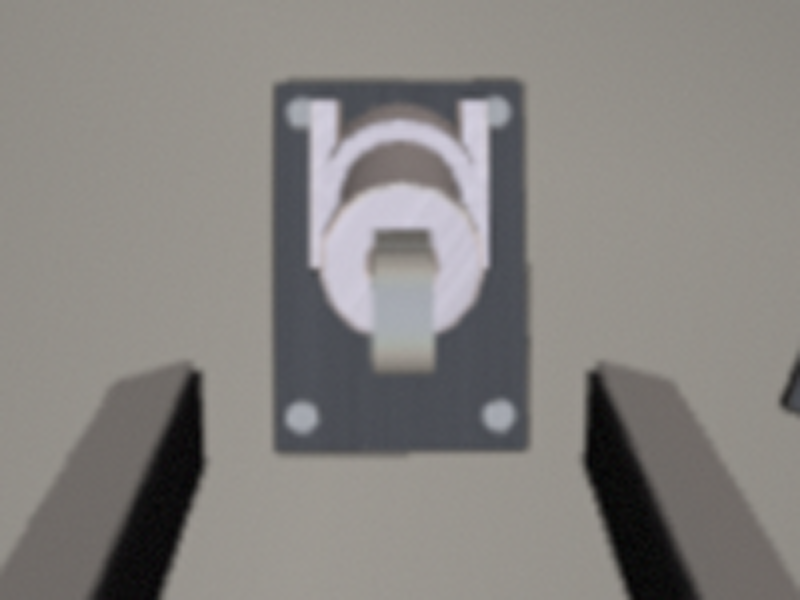

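{"method": "jog_arm", "body": {"series": [[[0,0,-0.002],[0,0,0.012],0.06],[[0,-0.001,-0.004],[0,0,0.024],0.06],[[0,-0.001,-0.006],[0,0,0.036],0.06],[[0,-0.001,-0.006],[0,0,0.045],0.06],[[0,-0.001,-0.006],[0,0,0.045],0.06],[[0,-0.001,-0.006],[0,0,0.045],0.06],[[0,-0.001,-0.006],[0,0,0.045],0.06],[[0,-0.001,-0.006],[0,0,0.045],0.06]]}}

```text
clock: 2.2
tool_pos: [0.4857, -0.0288, 0.3704]
tool_rot: [179.8, -20.1, 10.4]
ft_force: [0.2, 0.1, -0.5]
opening: 0.0599
finger_force: 0.0
```

Run:
```python
from h import *
d=snap('wrist','w2'); T=target([.558,-.016,.167],10,.215); print(d['state']['clock'],delta(tool(d['state']),T),d['state']['ft_force'])
print(d['tool_from_camera'].round(5))
im=d['image']; p=proj(d,np.array([.558,-.016,.167])); print(p); u,v=map(int,p)
u0,v0=u-100,min(max(v-75,0),250); print(u0,v0); cv2.imwrite('pics/w2c.png',cv2.resize(im[v0:v0+150,u0:u0+200],None,fx=4,fy=4,interpolation=cv2.INTER_CUBIC))
```

```text
2.2 (array([ 0.0009, -0.0017,  0.0062]), array([-0.0006, -0.0001,  0.0012])) [ 0.17437096  0.08355586 -0.53000774]
[[-8.1000e-04 -9.6663e-01 -2.5617e-01  7.4530e-02]
 [ 1.0000e+00 -8.2000e-04 -6.0000e-05 -1.8000e-03]
 [-1.5000e-04 -2.5617e-01  9.6663e-01  1.9780e-02]
 [ 0.0000e+00  0.0000e+00  0.0000e+00  1.0000e+00]]
[317.48352501 231.10589107]
217 156
```

View pics/w2c.png

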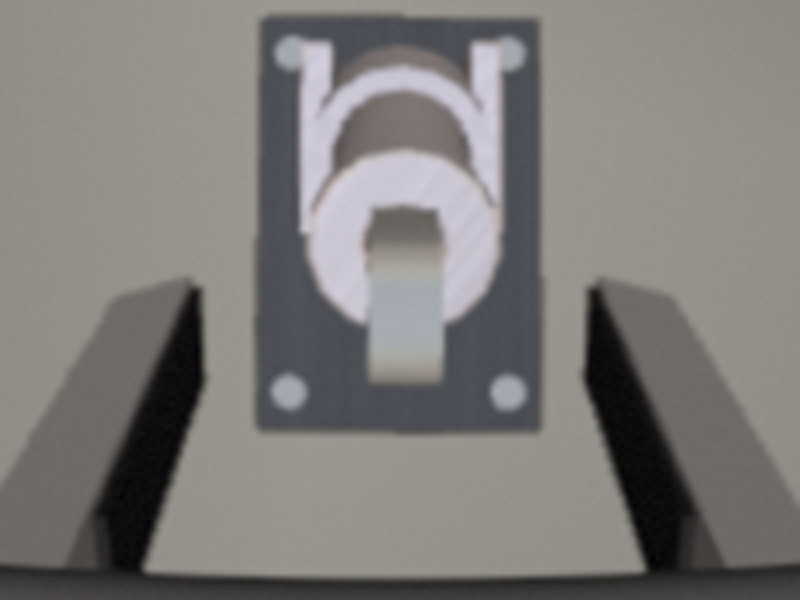

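Eye, mouth ring and base plate line up with the tool axis. The lug centre (405 px in the crop) sits right of the finger midpoint (394.5 px), so I need about +1.8 mm in tool y.

{"method": "jog_arm", "body": {"series": [[[0,0,0.006],[0,0.0018,0.002],0.06],[[0,0,0.006],[0,0.0018,0.01],0.05],[[0,0,0.006],[0,0.0018,0.018],0.04],[[0,0,0.006],[0,0.0018,0.026],0.03],[[0,0,0.006],[0,0.0018,0.034],0.024],[[0,0,0.006],[0,0.0018,0.034],0.024],[[0,0,0.006],[0,0.0018,0.034],0.024],[[0,0,0.006],[0,0.0018,0.034],0.024]]}}

```text
clock: 3.25
tool_pos: [0.4976, -0.0285, 0.3384]
tool_rot: [179.9, -20.1, 10.0]
ft_force: [0.5, 1.4, 0.8]
opening: 0.0239
finger_force: 0.0
```

Run:
```python
from h import *
d=snap('wrist','w3'); print(d['state'])
p=proj(d,np.array([.558,-.018,.167])); print(p); u0,v0=217,200
cv2.imwrite('pics/w3c.png',cv2.resize(d['image'][v0:v0+150,u0:u0+200],None,fx=4,fy=4,interpolation=cv2.INTER_CUBIC))
```

```text
{'clock': 3.25, 'q': array([-12.05542833,  -6.60819242,  98.59967533,   7.87286069,
        69.44043374,  66.37922955]), 'qvel': array([-0.04985045, -0.02360589, -0.12393115, -0.04705778,  0.01243833,
        0.0837315 ]), 'joint_torque': array([ 6.39984544e-03, -2.58504975e+01, -3.08257413e+01,  5.60658071e-01,
       -1.33297183e+00,  5.52011537e-03]), 'tool_pos': array([ 0.49761025, -0.02853748,  0.33839274]), 'tool_rot': array([179.94871939, -20.09463335,  10.01227508]), 'ft_force': array([0.45290447, 1.41868974, 0.78669337]), 'ft_torque': array([ 0.03507292,  0.21074259, -0.00400594]), 'finger_force': 0.0, 'opening': 0.02385569308162821}
[318.27248391 252.90494474]
```

View pics/w3c.png

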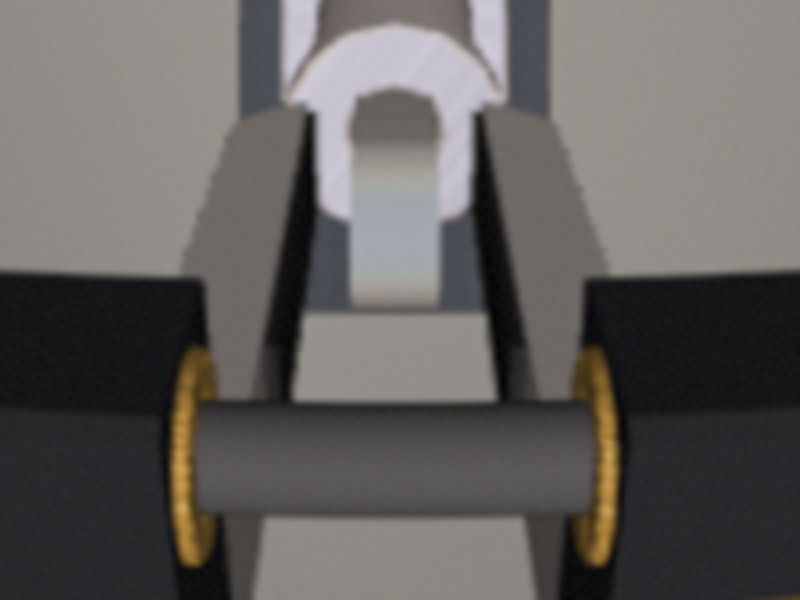

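The fingers (315 and 474 px) are centred on the lug (350 to 440 px). Closing gently.

{"method": "jog_arm", "body": {"series": [[[0,0,0],[0,0,0],0.018],[[0,0,0],[0,0,0],0.014],[[0,0,0],[0,0,0],0.008],[[0,0,0],[0,0,0],0.008],[[0,0,0],[0,0,0],0.008],[[0,0,0],[0,0,0],0.008],[[0,0,0],[0,0,0],0.008],[[0,0,0],[0,0,0],0.008]], "squeeze": 12}}

```text
clock: 4.3
tool_pos: [0.4976, -0.0285, 0.338]
tool_rot: [180.0, -20.1, 10.0]
ft_force: [-0.2, 0.4, 0.5]
opening: 0.0125
finger_force: 12.0
```

{"method": "jog_arm", "body": {"series": [[[0,0,0],[0,0,-0.001],0.008],[[0,0,0],[0,0,-0.003],0.008],[[0,0,0],[0,0,-0.005],0.008],[[0,0,0],[0,0,-0.007],0.008],[[0,0,0],[0,0,-0.009],0.008],[[0,0,0],[0,0,-0.01],0.008],[[0,0,0],[0,0,-0.01],0.008],[[0,0,0],[0,0,-0.01],0.008]], "squeeze": 20}}

```text
clock: 5.3
tool_pos: [0.4941, -0.0291, 0.3474]
tool_rot: [180.0, -20.0, 10.0]
ft_force: [0.6, 0.5, -1.7]
opening: 0.0115
finger_force: 20.0
```

Run:
```python
from h import *
d=snap('wrist','w4'); T=tool(d['state']);print(T[:3,:3].T@d['state']['ft_force'],T[:3,:3].T@d['state']['ft_torque'],d['state']['opening'],d['state']['finger_force'])
d3=load('w3')['image'][200:350,217:417]; d4=d['image'][200:350,217:417]
cv2.imwrite('pics/w4c.png',cv2.resize(np.hstack([d3,d4]),None,fx=2,fy=2,interpolation=cv2.INTER_CUBIC))
```

```text
[ 0.10655967 -0.35725334  1.80420409] [ 0.00301292 -0.2103533   0.01000636] 0.011506667856564921 19.999704211950302
```

View pics/w4c.png

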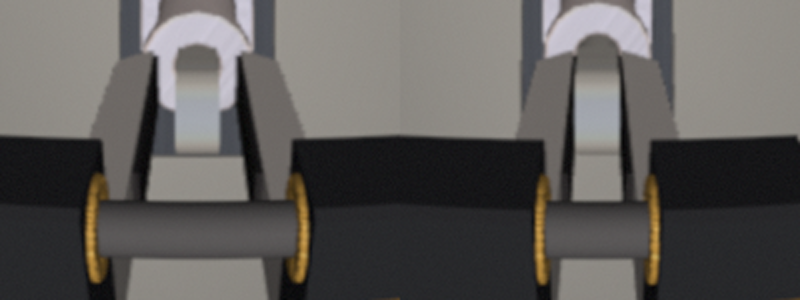

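The lug moved with the fingers and the mouth dropped away. The wrist carries 1.8 N, the rod's weight alone, so I'll draw the remaining 30 mm.

{"method": "jog_arm", "body": {"series": [[[0,0,0],[0,0,-0.002],0.008],[[0,0,0],[0,0,-0.005],0.008],[[0,0,0],[0,0,-0.008],0.008],[[0,0,0],[0,0,-0.011],0.008],[[0,0,0],[0,0,-0.013],0.008],[[0,0,0],[0,0,-0.015],0.008],[[0,0,0],[0,0,-0.015],0.008],[[0,0,0],[0,0,-0.015],0.008]]}}

```text
clock: 6.35
tool_pos: [0.489, -0.03, 0.3613]
tool_rot: [180.0, -20.0, 10.0]
ft_force: [-0.1, 0.1, -1.2]
opening: 0.0117
finger_force: 20.0
```

{"method": "jog_arm", "body": {"series": [[[0,0,0],[0,0,-0.002],0.008],[[0,0,0],[0,0,-0.005],0.008],[[0,0,0],[0,0,-0.008],0.008],[[0,0,0],[0,0,-0.011],0.008],[[0,0,0],[0,0,-0.013],0.008],[[0,0,0],[0,0,-0.015],0.008],[[0,0,0],[0,0,-0.015],0.008],[[0,0,0],[0,0,-0.015],0.008]]}}

```text
clock: 7.35
tool_pos: [0.484, -0.0309, 0.3754]
tool_rot: [180.0, -20.0, 10.0]
ft_force: [0.0, -0.3, -1.8]
opening: 0.0117
finger_force: 20.0
```

Run:
```python
from h import *
d=snap('side','s5'); e=snap('scene','c5'); s=d['state']; T=tool(s);print(s['clock'],T[:3,:3].T@s['ft_force'],T[:3,:3].T@s['ft_torque'],s['opening'],s['finger_force'],s['tool_pos'],s['tool_rot'])
r=lambda im:cv2.resize(im[160:250,270:337],None,fx=6,fy=6,interpolation=cv2.INTER_CUBIC)[:,:400]
cv2.imwrite('pics/s5c.png',np.hstack([r(e['image']),r(d['image'])]))
```

```text
7.35 [-0.66757511  0.29128681  1.70988038] [ 0.00611492 -0.35756112 -0.01001864] 0.011748262805304648 19.999710023403168 [ 0.48400868 -0.03086865  0.37537187] [179.97270539 -20.03337838  10.00671531]
```

View pics/s5c.png

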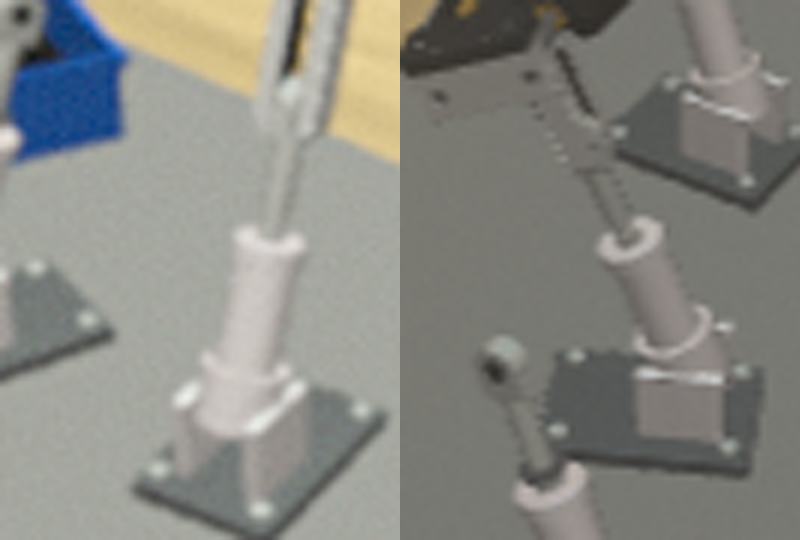

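The cylinder mouth is at the same place as before: (632, 238) in the side crop, against (632, 148) plus the 90 px crop shift. So it is still seated. The rod stands about 40 mm out and is held still at 20 N.

```bash
python3 -c "
from station import env
print(env.sign_off())"
```

```text
the job is handed in; nothing more can be done
None
```

I drew the third rod out about 40 mm along its cylinder and handed the job in with the arm holding it still at 20 N. The last pictures show the cylinder still seated; the hand-in gave no verdict.

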